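# Present the check ball to a cradled pump barrel

## Robot

A 6-joint arm with a two-finger parallel gripper is mounted at the origin on the work surface. World frame = base frame: x ahead of the robot, y to its left, z up, the work surface at z = 0. Lengths are in mm, angles in rad, forces in N, time in s.
With the tool pointing down it reaches from about 300 to 875 mm from the base axis. Payload 6.4 kg.
Tool frame: the origin (TCP) lies midway between the tips of the shut fingers; the grasp point (between the pads) lies 19 mm behind it; z points along the fingers, y is the direction in which the jaws open and shut (so a half turn about z gives the same grasp; the last joint's range is limited). The gripper opens to 85 mm and grips with 20 to 120 N. Pads are 22 mm wide; open, the fingers measure 114 mm over their backs; the gripper's body (76 mm by 85 mm) begins 54 mm behind the grasp point. The pads swing forward as they close: fully open they stand 13 mm farther back than shut.
Start: joints at [-1.375, 0.181, 1.607, -0, 1.354, -0.206], TCP at [224.885, -529.214, 231.288] pointing down, gripper open.
Joint ranges: [-2.99, 2.99], [-0.89, 2.07], [0.3, 2.58], [-1.14, 4.28], [0, 2.63], [-3.12, 3.12]. Speed limits (rad/s): [2.57, 2.57, 3.01, 3.14, 3.14, 3.14].

## Interface

Orientations are given as a rotation vector (axis times angle).
In Python, from rig import env gives the robot as it stands.
- The arm moves only by the shell command python3 -m crank 'ROWS' [OPENING] [FORCE]. ROWS is JSON, one flat list of numbers, 6 for each row, row after row: the shift along the tool's x, y, z in cm, then the turn, a rotation vector about the tool's x, y, z in rad. In form: [x, y, z, rx, ry, rz, x, y, z, rx, ry, rz, ...]. A call has exactly 10 rows; each row is the pose to reach, as a shift and turn from the pose measured when the call began, along the tool's axes at that moment; what a row does not reach only later rows make up. A row lasts 1/10 s, in which the tool goes at most 50 mm and 8.59 degrees, less where a joint would pass 70% of its speed; a pose out of reach is approached as far as the arm can. A call with a gripper value outside its range is refused whole. OPENING is the finger opening in cm, from 0 to 8.54, set as the call begins (- or left out, the last holds). The fingers move at their own pace and stop on an object; FORCE is the grip in N (left out, the last holds). Time passes only in rows, so rows that repeat a pose let the fingers close, or fill a call up. It gives the time, the measured TCP pose, the force and the opening at its end, in the units of the state.
- env.state(): the state, without advancing time (a new reading comes with each control period).
- env.read_camera(name): name is "side" or "top"; returns a dict with "img" (420x560x3 uint8, red, green, blue), "range_z" (420x560 float32, mm along the optical axis (not along the pixel's ray), 0 where there is no reading), "camera_matrix" (3x3 intrinsics, pixels), "k1" (the pictures are not rectified: a ray, as slopes to the right and down, at radius r is drawn at 1 + k1 r^2 times it, then the intrinsics apply), "rvec" (rotation vector, rad) and "tvec" (3), from world to camera coordinates, as OpenCV has them. Camera axes: x right, y down, z forward; pixel columns grow to the right and rows downward; lengths in mm; the calibration is good to about 2 mm. A picture is of the moment at which its call begins.
- env.sign_off(): hands the job in, once; it reports no verdict.
The state is a dict: "time_s": time; "qpos": joint angles; "joint_velocities": joint speeds; "joint_efforts": joint torques, N m; "tool_pos": TCP position; "tcp_rot": TCP orientation; "contact_force": force on the tool from outside, world axes, zero at the start; "wrist_torque": the same for the moment, N m; "finger_gap": finger opening in mm.
Only numpy, scipy, OpenCV 4.12 (cv2) and the standard library are available. Lean on these libraries where they do the work, as an engineer would, in place of code of your own. Each camera call takes 0.05 s, during which the arm holds its last target. There are 200 camera calls.

## Task

Lay the upright pump barrel (the plain open tube) on its side in the wooden cradle, its closed foot up by the end stop and its open mouth overhanging the other end, and let go of it. Then lift the steel dish level by its handle, clear of the bench before you turn it, and swing it round about a quarter turn so that its pouring lip points straight into the barrel's mouth, at the mouth's height and about 3 cm short of it, with the loose ball resting in the middle of the dish all the while. Finish still holding the dish there, level, still and touching nothing else, and leave the bottle and the jar standing.

Things in the scene. Friction and masses are not known exactly. Their poses are not given: they have to be found in the camera images.
- cradle: Wooden cradle fixed to the bench, 130 x 90 mm: two 90-degree V rests and a stop board, 94 mm high, at one end. Origin: centre of the underside; z up; x along the V, away from the stop. Stop's inner face at x = -50 mm; V rests at x = -36 to -22 and 28 to 42 mm, 26 mm to either side, 68 mm high. The barrel lies with its axis over y = 0, 75 mm above the bench, its mouth at x = 110 to 135 mm.
- barrel: Pump barrel: plain aluminium tube, 44 mm across, 160 mm long, wall 4 mm, about 0.2 kg, loose, standing on its closed foot, mouth up; its place may be swapped with the bottle's. Origin: centre of the foot's outer face; z along the tube to the mouth. When it lies in the cradle, fingers clear the V rests only if they hold it more than about 110 mm from the foot.
- barrel_foot (a point): Centre of the barrel's closed foot face (the barrel's origin).
- barrel_mouth (a point): Centre of the barrel's open mouth, 160 mm along its z from the foot.
- dish: Round steel dish, 116 mm across, 24 mm high, loose, about 0.25 kg. Inside it falls at 6 degrees to the middle (steeper beyond 34 mm radius): the ball stays there while the dish tilts under 5 degrees and moves smoothly. Pouring lip at +x. A wooden handle bar on two posts at the rim bridges it along y: 14 mm thick (x), 20 mm high, 118 mm long. Origin: centre of the underside; z up.
- dish_handle (a point): Middle of the dish's handle bar, right above the dish's centre, 89 mm above its underside (the bar spans 79 to 99 mm).
- dish_lip (a point): Tip of the dish's pouring lip: 80 mm along x from the dish's centre, 25 mm above its underside.
- dish_middle (a point): Where the centre of the ball is when it rests in the middle of the dish: 22 mm above the dish's underside.
- ball_center (a point): Centre of the loose dark rubber check ball, 24 mm in diameter, about 30 g, lying in the dish.
- bottle: Bystander: capped bottle, 52 mm across, 170 mm high, standing loose. Origin: centre of its underside; z up.
- jar: Bystander: glass jar, 64 mm across, 85 mm high, standing loose. Origin: centre of its underside; z up.
Not all that is in view belongs to the job. Of the things that look like the dish, the largest one is meant.

How it is judged:
By the outcome, as a careful person would: the job done as asked, in the order asked, and still so for the second after the job is handed in, while the arm keeps its last pose, push and grip.
It also fails if it takes over 64 s, if anything falls off the work surface, if the arm or the gripper's body presses on something with over 40 N, if the wrist force passes 120 N, or if a joint passes its speed limit or range.

## Working session

There is one attempt and no reset: what is moved stays moved. The work goes in short steps, Python scripts to look and compute and a shell command to move; the robot and the scene stay as the last step left them, time stands still between calls to the robot, and variables do not carry over. Pictures are saved under pics/ and viewed, about 8 in all and at most 12, crops included, and the job is handed in when it is done.

```bash
ls; mkdir -p pics; cat > h.py <<'E'
import numpy as np, cv2
from rig import env
from scipy.spatial.transform import Rotation as R
def cam(n,save=None):
    c=env.read_camera(n)
    if save: cv2.imwrite('pics/'+save,c['img'][:,:,::-1])
    return c
def cloud(c):
    K=np.array(c['camera_matrix']);h,w=c['range_z'].shape
    u,v=np.meshgrid(np.arange(w),np.arange(h))
    p=und(c,np.stack([u,v],-1).reshape(-1,2))
    z=c['range_z'].reshape(-1)
    P=np.c_[p*z[:,None],z]
    M=R.from_rotvec(np.ravel(c['rvec']))
    W=M.inv().apply(P-np.ravel(c['tvec'])).reshape(h,w,3)
    W[c['range_z']==0]=np.nan
    return W
def und(c,uv):
    K=np.array(c['camera_matrix'])
    return cv2.undistortPoints(np.float64(uv).reshape(-1,1,2),K,np.array([c['k1'],0,0,0.])).reshape(-1,2)
def ray(c,uv,zp):
    p=und(c,[uv])[0];M=R.from_rotvec(np.ravel(c['rvec'])).inv()
    o=M.apply(-np.ravel(c['tvec']));d=M.apply([p[0],p[1],1]);return o+d*(zp-o[2])/d[2]
E
python3 - <<'E'
from h import *
a=cam('top','top0.png');b=cam('side','side0.png')
for c in(a,b):
    M=R.from_rotvec(np.ravel(c['rvec'])).inv();print(M.apply(-np.ravel(c['tvec'])),M.as_matrix()[:,2],np.nanmin(cloud(c)[...,2]))
s=env.state();print(s)
E
```

```text
pics
[ 203.28349802  -91.27289991 1586.42048127] [ 0.21103089  0.00341202 -0.97747344] -788.5784624916286
[428.42127543 883.41472149 869.7507512 ] [ 0.05101303 -0.79977465 -0.59812889] -772.7427953265201
{'time_s': 0.1, 'qpos': array([-1.37527860e+00,  1.81463438e-01,  1.60787958e+00, -9.14838933e-06,
        1.35380824e+00, -2.06334614e-01]), 'joint_velocities': array([-0.00013905, -0.00422418, -0.00329053, -0.00037949, -0.00150718,
       -0.00142175]), 'joint_efforts': array([ 1.09101416e-03, -4.45878518e+01, -3.52240062e+01, -3.15576935e-04,
        4.15230577e-03,  1.06231235e-05]), 'tool_pos': array([ 224.79506027, -528.7105635 ,  230.48984663]), 'tcp_rot': array([-3.07686269e+00, -6.26681462e-01,  7.89110433e-07]), 'contact_force': array([ 0.93096029, -0.07410083,  1.04282948]), 'wrist_torque': array([-0.03510467, -0.01396339,  0.0360371 ]), 'finger_gap': 85.69916947647557}
```

View pics/top0.png

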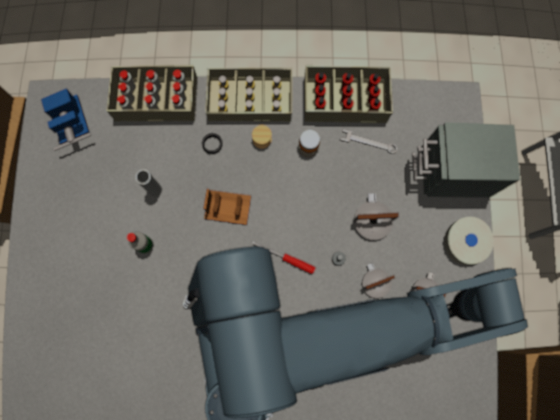

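View pics/side0.png

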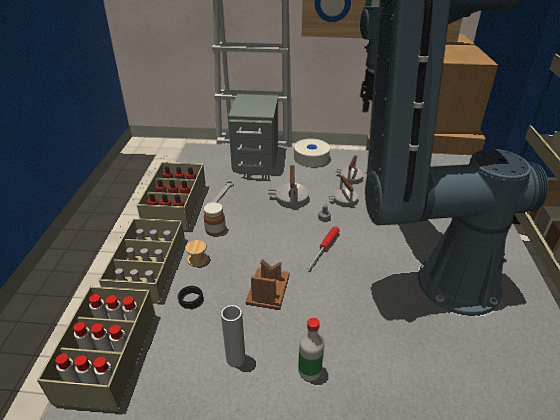

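Top view: barrel mouth about (144,178), bottle (138,242), cradle (228,207) with its stop at left, large dish (374,220) with lip up at (371,197), jar (310,142). The side view agrees: barrel (233,335), bottle (312,350), dish (292,192).

```bash
python3 - <<'E'
from h import *
np.set_printoptions(precision=1,suppress=True)
a=cam('top');b=cam('side');A=cloud(a);B=cloud(b)
cv2.imwrite('pics/crop.png',np.vstack([cv2.resize(a['img'][150:270,120:280,::-1],(640,480),interpolation=cv2.INTER_CUBIC)[:300],cv2.resize(a['img'][180:260,330:420,::-1],(640,300)[:2],interpolation=cv2.INTER_CUBIC)]))
P=np.vstack([A.reshape(-1,3),B.reshape(-1,3)])
def box(W,c,r,z0,z1):
    q=W.reshape(-1,3);m=(np.hypot(q[:,0]-c[0],q[:,1]-c[1])<r)&(q[:,2]>z0)&(q[:,2]<z1);return q[m]
def uv(W,u,v):return W[v,u]
for n,u,v in[('barrel',144,178),('bottle',132,237),('cradle',228,207),('dish',374,222),('jar',310,142),('handleL',360,218),('handleR',394,215),('lip',371,197),('pot',262,135),('ring',212,143)]:
    print(n,uv(A,u,v))
def circ(q):
    (x,y),r=cv2.minEnclosingCircle(q[:,:2].astype(np.float32));return x,y,r,len(q)
def rep(n,u,v,r,z0,z1):
    c=uv(A,u,v)[:2]
    for k,W in(('top',A),('side',B)):
        q=box(W,c,r,z0,z1)
        if len(q)>3: print(n,k,circ(q),'zmax',q[:,2].max(),'med',np.median(q,0),cv2.minAreaRect(q[:,:2].astype(np.float32)))
rep('barrelrim',144,172,60,145,175)
rep('bottle',132,237,60,20,190)
rep('jar',310,142,60,60,110)
rep('cradle',228,207,110,3,120)
rep('stop',214,205,80,75,120)
rep('dishhandle',374,218,90,78,110)
rep('dish',374,222,100,10,32)
E
```

```text
barrel [585.8 296.9  85.8]
bottle [400.6 296.7 175.7]
cradle [517.7  56.7  12.4]
dish [ 474.8 -374.4   23.4]
jar [ 696.9 -182.4   89.3]
handleL [ 473.2 -321.7   96.7]
handleR [ 482.8 -419.3   94.9]
lip [ 549.8 -367.1   24.7]
pot [728.8 -41.8  54.2]
ring [721.5 113.9  -3.2]
barrelrim top (571.8793334960938, 281.8039245605469, 23.004024505615234, 104) zmax 163.75713867580723 med [571.1 282.1 156.4] ((570.686767578125, 281.7223205566406), (42.6751594543457, 39.10256576538086), 47.32490158081055)
barrelrim side (571.9666137695312, 283.70556640625, 23.008926391601562, 247) zmax 161.52678554688606 med [571.9 285.3 155.4] ((572.6069946289062, 283.55426025390625), (43.06483840942383, 44.491493225097656), 25.340770721435547)
bottle top (400.94915771484375, 301.3150634765625, 26.88396453857422, 411) zmax 177.8684269048181 med [395.8 291.7 112. ] ((399.47393798828125, 298.4439697265625), (46.65662384033203, 53.0064697265625), 59.38801193237305)
bottle side (402.4088134765625, 304.7170715332031, 26.3648624420166, 1108) zmax 172.17066032477834 med [403.3 318.5 102.2] ((403.3901672363281, 310.9094
[... 1631 characters left out ...]
0567989349365)
dishhandle side (478.8751220703125, -373.1693115234375, 60.799766540527344, 112) zmax 104.08687052936197 med [ 481.  -353.1   98. ] ((481.2332763671875, -373.071533203125), (13.559929847717285, 121.44044494628906), 3.3445217609405518)
dish top (465.99810791015625, -373.08294677734375, 94.4305191040039, 927) zmax 31.901674688680554 med [ 476.5 -372.9   19.2] ((467.09405517578125, -378.0431213378906), (139.4611053466797, 147.56640625), 54.12661361694336)
dish side (491.6069030761719, -373.9258117675781, 68.13343048095703, 491) zmax 31.900444712023557 med [ 491.8 -378.7   20.1] ((484.5748291015625, -373.48065185546875), (117.64955139160156, 124.73416137695312), 50.77437973022461)
```

View pics/crop.png

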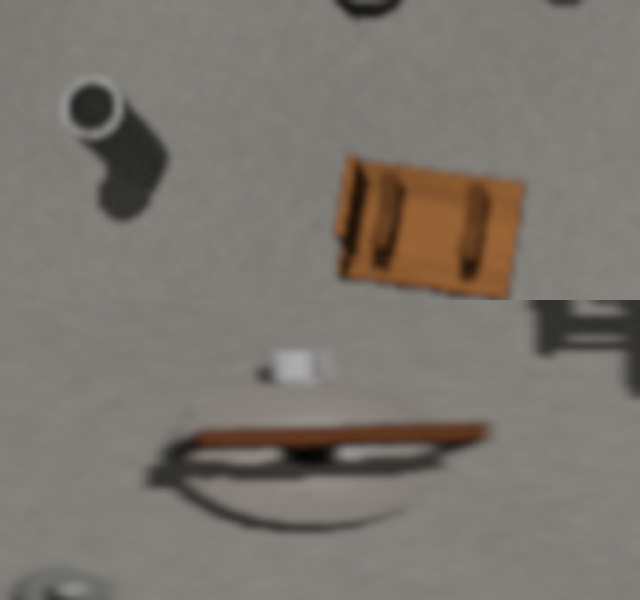

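The crop shows the barrel rim, and the cradle with its stop at left, turned a few degrees. The dish handle is nearly along y, with the ball below its middle. Next I refine the cradle and compute the pre-grasp move.

```bash
cat >> h.py <<'E'
def tool(yaw_deg,tilt_deg=0):  # tool x heading, then turn about tool y
    y=np.radians(yaw_deg);X=np.array([np.cos(y),np.sin(y),0]);Z=np.array([0,0,-1.])
    return R.from_matrix(np.c_[X,np.cross(Z,X),Z])*R.from_rotvec([0,np.radians(tilt_deg),0])
def delta(pos,rot):
    s=env.state();r=R.from_rotvec(s['tcp_rot'])
    d=r.inv().apply(np.array(pos)-s['tool_pos'])/10
    print('t',round(s['time_s'],2),'tcp',s['tool_pos'].round(1),'F',s['contact_force'].round(1),'gap',round(s['finger_gap'],1),'q',s['qpos'].round(2))
    print('delta cm',d.round(2),'rad',(r.inv()*rot).as_rotvec().round(3))
E
python3 - <<'E'
from h import *
np.set_printoptions(precision=1,suppress=True)
for n in('top','side'):
    c=cam(n);W=cloud(c);hsv=cv2.cvtColor(c['img'],cv2.COLOR_RGB2HSV)
    m=(hsv[...,1]>110)&(hsv[...,0]<22)&(np.hypot(W[...,0]-518,W[...,1]-56)<95)
    q=W[m]
    for z0,z1 in((5,20),(5,110),(75,110),(50,72)):
        k=q[(q[:,2]>z0)&(q[:,2]<z1)]
        print(n,z0,z1,len(k),cv2.minAreaRect(k[:,:2].astype(np.float32)),np.median(k,0))
t=tool(81,-45);g=np.array([571.8,283,125.]);z=t.as_matrix()[:,2]
delta(g+24*z-90*z,t)
E
```

```text
top 5 20 837 ((518.18603515625, 58.973331451416016), (126.31954956054688, 88.41178894042969), 82.82030487060547) [512.2  53.3  11.4]
top 5 110 1219 ((518.18603515625, 58.973331451416016), (126.31954956054688, 88.41178894042969), 82.82030487060547) [515.4  61.5  13.4]
top 75 110 66 ((524.8651123046875, 112.22828674316406), (7.535336971282959, 60.00464630126953), 84.24529266357422) [524.5 111.9  90.8]
top 50 72 168 ((518.9190673828125, 64.49478149414062), (95.53547668457031, 57.58188247680664), 84.32765197753906) [524.   81.8  60. ]
side 5 20 466 ((519.6954956054688, 60.959808349609375), (133.50306701660156, 89.44554138183594), 82.33802032470703) [495.5  81.8  11.6]
side 5 110 978 ((519.6954956054688, 60.959808349609375), (133.50306701660156, 89.44554138183594), 82.33802032470703) [515.7 109.2  23.6]
side 75 110 129 ((527.2222290039062, 113.69710540771484), (12.289337158203125, 58.87107849121094), 82.55368041992188) [526.1 115.1  90. ]
side 50 72 166 ((519.8639526367188, 69.37064361572266), (101.83480072021484, 59.555145263671875), 80.42460632324219) [523.6 111.4  61.6]
t 0.3 tcp [ 224.9 -529.   231. ] F [-0.1  0.2 -0.2] gap 85.0 q [-1.4  0.2  1.6  0.   1.4 -0.2]
delta cm [ 66.2 -65.1   6. ] rad [-0.4 -0.7 -1. ]
```

```bash
python3 - <<'E'
from h import *
t=tool(82.5,-45);g=np.array([571.8,283,125.]);z=t.as_matrix()[:,2]
delta([540,200,290],tool(82.5,0))
delta(g+24*z-190*z,t)
E
```

```text
t 0.3 tcp [ 224.9 -529.   231. ] F [-0.1  0.2 -0.2] gap 85.0 q [-1.38  0.18  1.61  0.    1.35 -0.21]
delta cm [ 57.52 -54.77  -5.86] rad [-1.000e-03 -0.000e+00 -1.038e+00]
t 0.3 tcp [ 224.9 -529.   231. ] F [-0.1  0.2 -0.2] gap 85.0 q [-1.38  0.18  1.61  0.    1.35 -0.21]
delta cm [ 69.65 -71.27  -1.09] rad [-0.407 -0.713 -0.982]
```

```bash
python3 -m crank '[3,-3,-5,0,0,-0.1, 6,-6,-6,0,0,-0.2, 57.5,-54.8,-6,0,0,-1.038, 57.5,-54.8,-6,0,0,-1.038, 57.5,-54.8,-6,0,0,-1.038, 57.5,-54.8,-6,0,0,-1.038, 57.5,-54.8,-6,0,0,-1.038, 57.5,-54.8,-6,0,0,-1.038, 57.5,-54.8,-6,0,0,-1.038, 57.5,-54.8,-6,0,0,-1.038]' 8.5 60; python3 - <<'E'
from h import *
t=tool(82.5,-45);g=np.array([571.8,283,125.]);z=t.as_matrix()[:,2]
delta([540,200,290],tool(82.5,0))
delta(g+24*z-190*z,t)
E
```

```text
time_s: 1.3
tool_pos: [414.2, -87.4, 290.4]
tcp_rot: [2.362, 2.071, 0.001]
contact_force: [1.0, -0.5, 0.1]
finger_gap: 84.7
t 1.3 tcp [414.2 -87.4 290.4] F [ 1.  -0.5  0.1] gap 84.7 q [-0.49 -0.23  1.89  0.    1.48 -0.36]
delta cm [30.14  8.71  0.06] rad [ 0.001 -0.    -0.   ]
t 1.3 tcp [414.2 -87.4 290.4] F [ 1.  -0.5  0.1] gap 84.7 q [-0.49 -0.23  1.89  0.    1.48 -0.36]
delta cm [50.52 10.77  4.82] rad [ 0.001 -0.786 -0.001]
```

```bash
python3 -m crank '[5,1,0,0,-0.08,0, 10,2,0,0,-0.16,0, 15,3.2,1,0,-0.23,0, 20,4.3,1,0,-0.31,0, 25,5.4,2,0,-0.4,0, 30,6.4,2,0,-0.48,0, 35,7.5,3,0,-0.55,0, 40,8.6,3.6,0,-0.63,0, 45,9.7,4,0,-0.71,0, 50.5,10.8,4.8,0,-0.786,0]'; python3 - <<'E'
from h import *
t=tool(82.5,-45);g=np.array([571.8,283,125.]);z=t.as_matrix()[:,2]
delta(g+24*z-190*z,t)
delta(g+24*z,t)
E
```

```text
time_s: 2.3
tool_pos: [579.5, 377.6, 245.7]
tcp_rot: [1.89, 1.657, -0.779]
contact_force: [2.3, -0.9, -0.1]
finger_gap: 85.2
t 2.3 tcp [579.5 377.6 245.7] F [ 2.3 -0.9 -0.1] gap 85.2 q [ 0.64  0.88  0.75 -0.6   2.03  0.65]
delta cm [ 1.83  0.47 -1.36] rad [ 0.002 -0.002 -0.001]
t 2.3 tcp [579.5 377.6 245.7] F [ 2.3 -0.9 -0.1] gap 85.2 q [ 0.64  0.88  0.75 -0.6   2.03  0.65]
delta cm [ 1.79  0.44 17.64] rad [ 0.002 -0.002 -0.001]
```

```bash
python3 -m crank '[1.8,0.45,0,0,0,0, 1.8,0.45,3,0,0,0, 1.8,0.45,6,0,0,0, 1.8,0.45,8,0,0,0, 1.8,0.45,10,0,0,0, 1.8,0.45,12,0,0,0, 1.8,0.45,13,0,0,0, 1.8,0.45,13.5,0,0,0, 1.8,0.45,13.5,0,0,0, 1.8,0.45,13.5,0,0,0]'; python3 - <<'E'
from h import *
t=tool(82.5,-45);g=np.array([571.8,283,125.]);z=t.as_matrix()[:,2]
delta(g+24*z,t)
a=cam('top');b=cam('side')
cv2.imwrite('pics/ap.png',np.vstack([cv2.resize(x,(700,300),interpolation=cv2.INTER_CUBIC) for x in(a['img'][120:240,60:340,::-1],b['img'][240:400,120:493,::-1])]))
E
```

```text
time_s: 3.3
tool_pos: [573.8, 295.8, 138.0]
tcp_rot: [1.89, 1.657, -0.777]
contact_force: [-0.1, 0.0, 0.0]
finger_gap: 85.0
t 3.3 tcp [573.8 295.8 138. ] F [-0.1  0.   0. ] gap 85.0 q [ 0.56  0.84  1.06 -0.59  1.77  0.73]
delta cm [-0.01 -0.05  4.24] rad [ 0.003 -0.003 -0.001]
```

View pics/ap.png

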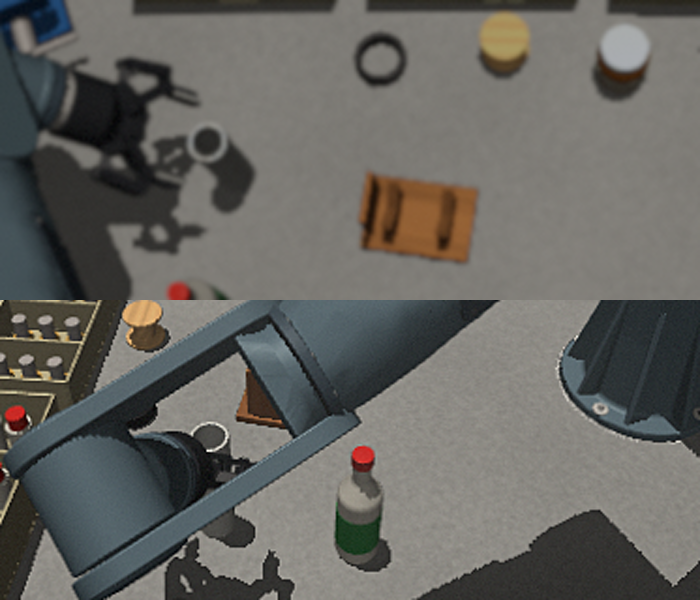

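The fingers open either side of the barrel, tilted 45°, and the bottle stands clear of the arm. Advancing and gripping.

```bash
python3 -m crank '[0,0,1,0,0,0, 0,0,2,0,0,0, 0,0,3,0,0,0, 0,-0.05,3.8,0,0,0, 0,-0.05,4.2,0,0,0, 0,-0.05,4.2,0,0,0, 0,-0.05,4.2,0,0,0, 0,-0.05,4.2,0,0,0, 0,-0.05,4.2,0,0,0, 0,-0.05,4.2,0,0,0]' && python3 -m crank '[0,0,0,0,0,0, 0,0,0,0,0,0, 0,0,0,0,0,0, 0,0,0,0,0,0, 0,0,0,0,0,0, 0,0,0,0,0,0, 0,0,0,0,0,0, 0,0,0,0,0,0, 0,0,0,0,0,0, 0,0,0,0,0,0]' 3 60;  python3 - <<'E'
from h import *
t=tool(82.5,-45);g=np.array([571.8,283,125.]);z=t.as_matrix()[:,2]
delta(g+24*z,t)
delta(env.state()['tool_pos']+[0,0,130],t)
E
```

```text
time_s: 4.4
tool_pos: [569.7, 267.0, 108.6]
tcp_rot: [1.89, 1.658, -0.776]
contact_force: [0.3, -0.8, -0.3]
finger_gap: 85.0
time_s: 5.4
tool_pos: [569.9, 266.9, 108.9]
tcp_rot: [1.89, 1.657, -0.775]
contact_force: [0.3, 0.1, 3.9]
finger_gap: 43.2
t 5.4 tcp [569.9 266.9 108.9] F [0.3 0.1 3.9] gap 43.2 q [ 0.53  0.82  1.14 -0.6   1.7   0.75]
delta cm [ 0.   -0.02  0.12] rad [ 0.004 -0.003 -0.001]
t 5.4 tcp [569.9 266.9 108.9] F [0.3 0.1 3.9] gap 43.2 q [ 0.53  0.82  1.14 -0.6   1.7   0.75]
delta cm [-9.16  0.05 -9.22] rad [ 0.004 -0.003 -0.001]
```

```bash
python3 -m crank '[-0.9,0,-0.9,0,0,0, -1.8,0,-1.8,0,0,0, -2.7,0,-2.7,0,0,0, -3.6,0,-3.6,0,0,0, -4.5,0,-4.5,0,0,0, -5.5,0,-5.5,0,0,0, -6.4,0,-6.4,0,0,0, -7.4,0,-7.4,0,0,0, -8.3,0,-8.3,0,0,0, -9.2,0,-9.2,0,0,0]' ; cat > lay.py <<'E'
from h import *
import sys
h,fx=float(sys.argv[1]),float(sys.argv[2])
p0=np.array([569.9,266.9,108.9]);r0=R.from_rotvec([1.89,1.657,-.775])
f=r0.inv().apply(np.array([571.8,283,0])-p0); ax=r0.inv().apply([0,0,1.])
a=np.radians(82.5);d=-np.array([np.cos(a),np.sin(a),0]);O=np.array([519,59.5,0])
t=tool(82.5,45); print('axis',t.apply(ax).round(3),'want',d.round(3))
delta(O+fx*d+[0,0,75+h]-t.apply(f),t)
E
python3 lay.py 90 -38
```

```text
time_s: 6.4
tool_pos: [569.3, 266.6, 240.1]
tcp_rot: [1.89, 1.657, -0.775]
contact_force: [-0.3, 0.1, -1.9]
finger_gap: 43.1
axis [-0.126 -0.992  0.004] want [-0.131 -0.991 -0.   ]
t 6.4 tcp [569.3 266.6 240.1] F [-0.3  0.1 -1.9] gap 43.1 q [ 0.53  0.68  1.09 -0.62  1.85  0.64]
delta cm [-13.67  -2.31  26.37] rad [0.004 1.567 0.002]
```

```bash
python3 -m crank '[-2,-0.2,1,0,0.13,0, -4,-0.4,3,0,0.28,0, -6,-0.6,5,0,0.42,0, -8,-0.8,7,0,0.56,0, -10,-1,10,0,0.7,0, -11.5,-1.3,13,0,0.84,0, -13,-1.6,16,0,0.98,0, -14,-1.8,19,0,1.12,0, -14.5,-2,22,0,1.26,0, -14.5,-2.2,25,0,1.4,0]' ; python3 lay.py 40 -38;python3 lay.py 90 -38
```

```text
time_s: 7.4
tool_pos: [512.6, -10.0, 166.6]
tcp_rot: [-2.0, -1.762, -0.652]
contact_force: [0.5, -0.8, -2.2]
finger_gap: 43.0
axis [-0.126 -0.992  0.004] want [-0.131 -0.991 -0.   ]
t 7.4 tcp [512.6 -10.  166.6] F [ 0.5 -0.8 -2.2] gap 43.0 q [-0.61  0.22  1.84  0.55  1.42 -0.66]
delta cm [-4.02 -0.28  5.41] rad [0.008 0.165 0.008]
axis [-0.126 -0.992  0.004] want [-0.131 -0.991 -0.   ]
t 7.4 tcp [512.6 -10.  166.6] F [ 0.5 -0.8 -2.2] gap 43.0 q [-0.61  0.22  1.84  0.55  1.42 -0.66]
delta cm [-1.12 -0.23  1.35] rad [0.008 0.165 0.008]
```

```bash
python3 -m crank '[-0.3,0,0.3,0,0.06,0, -0.7,-0.1,0.8,0,0.12,0, -1.1,-0.2,1.35,0.01,0.165,0.01, -1.1,-0.2,1.35,0.01,0.165,0.01, -1.1,-0.2,1.35,0.01,0.165,0.01, -1.1,-0.2,1.35,0.01,0.165,0.01, -1.1,-0.2,1.35,0.01,0.165,0.01, -1.1,-0.2,1.35,0.01,0.165,0.01, -1.1,-0.2,1.35,0.01,0.165,0.01, -1.1,-0.2,1.35,0.01,0.165,0.01]' ; python3 lay.py 20 -38; python3 - <<'E'
from h import *
a=cam('top');b=cam('side')
cv2.imwrite('pics/lay1.png',np.vstack([cv2.resize(x,(640,300),interpolation=cv2.INTER_CUBIC) for x in(a['img'][160:280,130:386,::-1],b['img'][210:330,190:446,::-1])]))
A=cloud(a);B=cloud(b)
# barrel points: z 140..195, y>30
for n,W in(('top',A),('side',B)):
    q=W.reshape(-1,3);d=-np.array([np.cos(np.radians(82.5)),np.sin(np.radians(82.5))]);e=np.array([-d[1],d[0]])
    s=(q[:,:2]-[519,59.5])@d;l=(q[:,:2]-[519,59.5])@e
    for lo,hi in((-80,-20),(-20,20),(20,60)):
        m=(s>lo)&(s<hi)&(abs(l)<60)&(q[:,2]>125)&(q[:,2]<200)
        if m.sum()>5: print(n,lo,m.sum(),'s',s[m].min().round(1),'l',np.percentile(l[m],[2,98]).round(1),'z',np.percentile(q[m,2],[5,50,98]).round(1))
E
```

```text
time_s: 8.4
tool_pos: [510.7, -10.7, 149.4]
tcp_rot: [-1.889, -1.655, -0.779]
contact_force: [0.1, 0.2, -1.1]
finger_gap: 42.7
axis [-0.126 -0.992  0.004] want [-0.131 -0.991 -0.   ]
t 8.4 tcp [510.7 -10.7 149.4] F [ 0.1  0.2 -1.1] gap 42.7 q [-0.67  0.32  1.83  0.65  1.49 -0.77]
delta cm [-4.99 -0.01  4.95] rad [-0.002  0.    -0.002]
top -80 110 s -37.9 l [-21.5  19.8] z [167.7 180.4 188.1]
top -20 238 s -19.6 l [-21.8  19.1] z [168.3 181.4 189.3]
top 20 244 s 20.3 l [-22.1  19.1] z [167.5 181.5 189.9]
side -80 273 s -41.2 l [-19.4  20.6] z [148.4 171.1 186. ]
side -20 197 s -19.4 l [-20.4  19.2] z [166.7 182.7 187. ]
side 20 175 s 20.0 l [-20.7  18.8] z [168.4 182.7 188.3]
```

View pics/lay1.png

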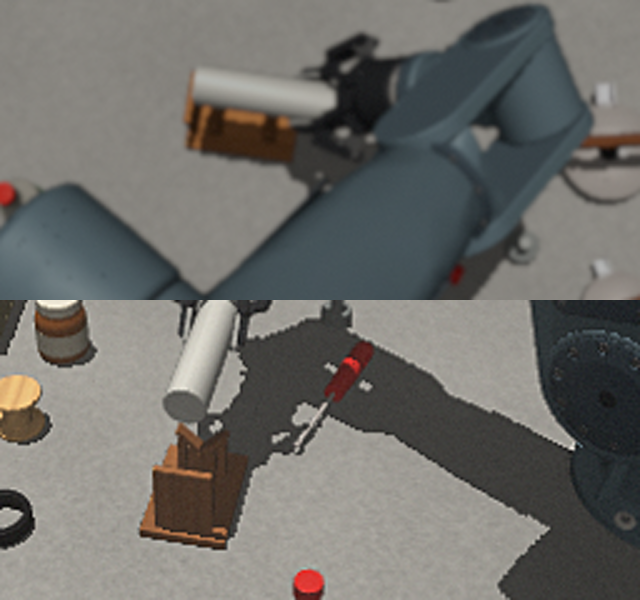

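The barrel is level and centred over the V within about 1 mm. Its foot is at cradle x ≈ -39. Lowering.

```bash
python3 -m crank '[-0.7,0,0.7,0,0,0, -1.5,0,1.5,0,0,0, -2.3,0,2.3,0,0,0, -3.1,0,3.1,0,0,0, -3.9,0,3.9,0,0,0, -4.6,0,4.6,0,0,0, -5.1,0,5.1,0,0,0, -5.5,0,5.5,0,0,0, -5.7,0,5.7,0,0,0, -5.8,0,5.8,0,0,0]' && python3 lay.py 1 -38
```

```text
time_s: 9.5
tool_pos: [510.5, -10.8, 67.2]
tcp_rot: [-1.889, -1.654, -0.779]
contact_force: [-0.0, -0.3, -0.1]
finger_gap: 43.0
axis [-0.126 -0.992  0.004] want [-0.131 -0.991 -0.   ]
t 9.5 tcp [510.5 -10.8  67.2] F [-0.  -0.3 -0.1] gap 43.0 q [-0.67  0.48  1.84  0.67  1.36 -0.87]
delta cm [-0.51 -0.01  0.48] rad [-0.002  0.    -0.002]
```

```bash
python3 -m crank '[-0.1,0,0.1,0,0,0, -0.2,0,0.2,0,0,0, -0.3,0,0.3,0,0,0, -0.4,0,0.4,0,0,0, -0.45,0,0.45,0,0,0, -0.5,0,0.5,0,0,0, -0.5,0,0.5,0,0,0, -0.5,0,0.5,0,0,0, -0.5,0,0.5,0,0,0, -0.5,0,0.5,0,0,0]' && python3 lay.py 0 -38 && python3 -m crank '[0,0,0,0,0,0, 0,0,0,0,0,0, 0,0,0,0,0,0, 0,0,0,0,0,0, 0,0,0,0,0,0, 0,0,0,0,0,0, 0,0,0,0,0,0, 0,0,0,0,0,0, 0,0,0,0,0,0, 0,0,0,0,0,0]' 8
```

```text
time_s: 10.5
tool_pos: [510.8, -10.9, 60.3]
tcp_rot: [-1.889, -1.654, -0.78]
contact_force: [1.9, 0.7, 2.2]
finger_gap: 42.7
axis [-0.126 -0.992  0.004] want [-0.131 -0.991 -0.   ]
t 10.5 tcp [510.8 -10.9  60.3] F [1.9 0.7 2.2] gap 42.7 q [-0.67  0.49  1.83  0.67  1.35 -0.87]
delta cm [-0.09 -0.04  0.07] rad [-0.001 -0.    -0.002]
time_s: 11.5
tool_pos: [510.8, -10.8, 60.4]
tcp_rot: [-1.889, -1.654, -0.78]
contact_force: [-0.0, 0.4, 0.1]
finger_gap: 80.1
```

```bash
python3 -m crank '[0,0,-1,0,0,0, 0,0,-3,0,0,0, 0,0,-5,0,0,0, 0,0,-8,0,0,0, 0,0,-11,0,0,0, 0,0,-14,0,0,0, 0,0,-17,0,0,0, 0,0,-19,0,0,0, 0,0,-21,0,0,0, 0,0,-22,0,0,0]' && cat > chk.py <<'E'
from h import *
import sys
a=cam('top');b=cam('side')
cv2.imwrite('pics/'+sys.argv[1],np.vstack([cv2.resize(x,(640,300),interpolation=cv2.INTER_CUBIC) for x in(a['img'][160:280,180:436,::-1],b['img'][150:330,130:514,::-1])]))
D=-np.array([np.cos(np.radians(82.5)),np.sin(np.radians(82.5))]);e=np.array([-D[1],D[0]])
for n,c in(('top',a),('side',b)):
    q=cloud(c).reshape(-1,3)
    s=(q[:,:2]-[519,59.5])@D;l=(q[:,:2]-[519,59.5])@e
    for lo,hi in((-80,-42),(-42,0),(40,90),(90,160)):
        m=(s>lo)&(s<hi)&(abs(l)<26)&(q[:,2]>55)&(q[:,2]<115)
        if m.sum()>5: print(n,lo,m.sum(),'s',np.percentile(s[m],[1,99]).round(1),'l',np.percentile(l[m],[2,98]).round(1),'z',np.percentile(q[m,2],[5,98]).round(1))
    k=q[(np.hypot(q[:,0]-481,q[:,1]+372)<75)&(q[:,2]>80)&(q[:,2]<112)]
    if len(k)>5:print(n,'handle',cv2.minAreaRect(k[:,:2].astype(np.float32)),len(k))
E
python3 chk.py laid.png; python3 -c "
from h import *
delta([481,-372.5,230],tool(94.5,0))
delta([481,-372.5,230],tool(4.5,0))"
```

```text
time_s: 12.5
tool_pos: [491.0, -167.1, 217.6]
tcp_rot: [-1.892, -1.656, -0.781]
contact_force: [0.7, -0.6, 0.3]
finger_gap: 79.7
top -80 88 s [-58.  -49.1] l [-25.4  24.4] z [60.9 97.6]
top -42 213 s [-36.7  -0.6] l [-22.5  20.8] z [ 66.7 101.2]
top 40 281 s [40.2 89.5] l [-21.4  20.4] z [ 76.2 100.6]
top 90 188 s [ 90.5 123.2] l [-20.7  20.2] z [ 73.5 101.4]
top handle ((480.1481018066406, -408.4775085449219), (43.95732498168945, 9.168923377990723), 87.22769927978516) 52
side -80 266 s [-60.1 -50.2] l [-24.1  24.9] z [57.5 95.5]
side -42 244 s [-40.   -0.7] l [-20.9  19.8] z [78.9 97.9]
side 40 210 s [40.5 89.3] l [-20.4  20.5] z [75.1 99.1]
side 90 124 s [ 90.6 122.8] l [-19.6  20.5] z [80.5 99. ]
side handle ((481.03753662109375, -369.5069580078125), (13.56207275390625, 119.81891632080078), 3.3478617668151855) 110
t 12.6 tcp [ 491.1 -166.6  216.9] F [-0.3  0.2 -0.8] gap 80.1 q [-0.9   0.36  1.62  0.54  1.74 -0.83]
delta cm [-13.63   1.72 -15.43] rad [ 0.082 -0.781 -0.201]
t 12.6 tcp [ 491.1 -166.6  216.9] F [-0.3  0.2 -0.8] gap 80.1 q [-0.9   0.36  1.62  0.54  1.74 -0.83]
delta cm [-13.63   1.72 -15.43] rad [-0.531 -0.656  1.285]
```

View pics/laid.png

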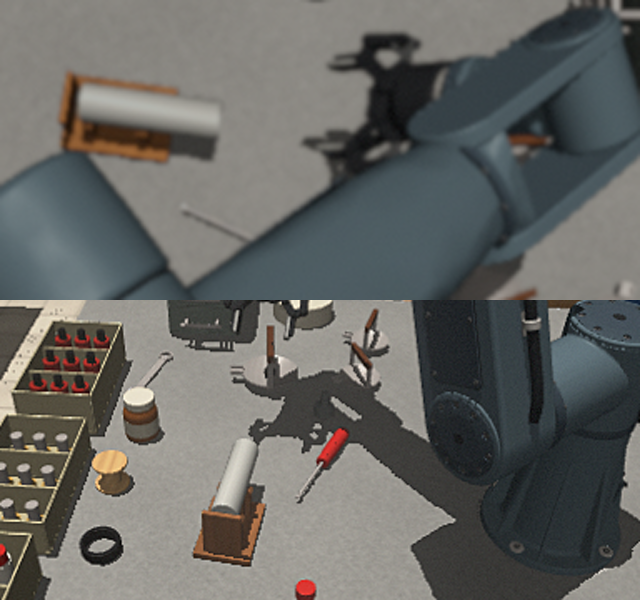

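The barrel rests in the V with its foot by the stop and its mouth overhanging at cradle x ≈ 123. Going above the dish handle.

```bash
python3 -m crank '[-0.5,0,-1,0,-0.04,0, -1.5,0,-2.5,0.01,-0.12,-0.03, -3,0.2,-4,0.02,-0.22,-0.06, -5,0.5,-6,0.03,-0.32,-0.09, -7,0.8,-8,0.04,-0.42,-0.11, -9,1.1,-10,0.06,-0.52,-0.14, -11,1.3,-12.4,0.07,-0.62,-0.17, -12.6,1.6,-14.4,0.08,-0.72,-0.19, -13.6,1.7,-15.4,0.082,-0.78,-0.2, -13.6,1.7,-15.4,0.082,-0.78,-0.2]' 4 40 && python3 - <<'E'
from h import *
a=cam('top');b=cam('side')
for n,c in(('top',a),('side',b)):
    q=cloud(c).reshape(-1,3)
    k=q[(np.hypot(q[:,0]-481,q[:,1]+372)<75)&(q[:,2]>80)&(q[:,2]<112)]
    if len(k)>5:print(n,'handle',cv2.minAreaRect(k[:,:2].astype(np.float32)),len(k))
delta([481,-372,130],tool(94.3,0))
delta([481,-372,70],tool(94.3,0))
E
```

```text
time_s: 13.6
tool_pos: [481.0, -371.8, 230.3]
tcp_rot: [2.131, 2.307, -0.002]
contact_force: [-0.7, -0.4, 0.4]
finger_gap: 40.1
top handle ((480.2641296386719, -388.119140625), (13.147263526916504, 11.009947776794434), 26.3062801361084) 13
side handle ((481.0689392089844, -370.9082336425781), (13.616907119750977, 116.62274932861328), 3.37436842918396) 110
t 13.7 tcp [ 480.8 -371.1  229.7] F [-0.7  1.4 -0.2] gap 40.1 q [-0.85  0.25  1.52  0.    1.37 -0.93]
delta cm [-0.12  0.01  9.97] rad [-0.001 -0.003  0.003]
t 13.7 tcp [ 480.8 -371.1  229.7] F [-0.7  1.4 -0.2] gap 40.1 q [-0.85  0.25  1.52  0.    1.37 -0.93]
delta cm [-0.14  0.02 15.97] rad [-0.001 -0.003  0.003]
```

```bash
python3 -m crank '[-0.1,0,1,0,0,0, -0.1,0,3,0,0,0, -0.1,0,5,0,0,0, -0.1,0,7,0,0,0, -0.1,0,9,0,0,0, -0.1,0,11,0,0,0, -0.1,0,12.5,0,0,0, -0.1,0,13.5,0,0,0, -0.1,0,14.2,0,0,0, -0.1,0,14.5,0,0,0]' && python3 -m crank '[0,0,0.4,0,0,0, 0,0,0.8,0,0,0, 0,0,1.1,0,0,0, 0,0,1.3,0,0,0, 0,0,1.3,0,0,0, 0,0,1.3,0,0,0, 0,0,1.3,0,0,0, 0,0,1.3,0,0,0, 0,0,1.3,0,0,0, 0,0,1.3,0,0,0]' && python3 - <<'E'
from h import *
a=cam('top');b=cam('side')
cv2.imwrite('pics/han.png',cv2.resize(b['img'][140:230,240:360,::-1],(800,600),interpolation=cv2.INTER_CUBIC))
delta([481,-372,70],tool(94.3,0))
E
```

```text
time_s: 14.7
tool_pos: [480.7, -371.6, 84.2]
tcp_rot: [-2.131, -2.305, -0.002]
contact_force: [-0.5, 0.1, 0.0]
finger_gap: 40.0
time_s: 15.7
tool_pos: [480.7, -371.6, 71.3]
tcp_rot: [-2.131, -2.305, -0.002]
contact_force: [0.3, 0.1, -0.8]
finger_gap: 40.2
t 15.8 tcp [ 480.7 -371.6   71.2] F [-0.4  1.   0.4] gap 40.0 q [-0.85  0.44  1.63  0.    1.08 -0.93]
delta cm [-0.04  0.02  0.12] rad [-0.001 -0.003  0.003]
```

View pics/han.png

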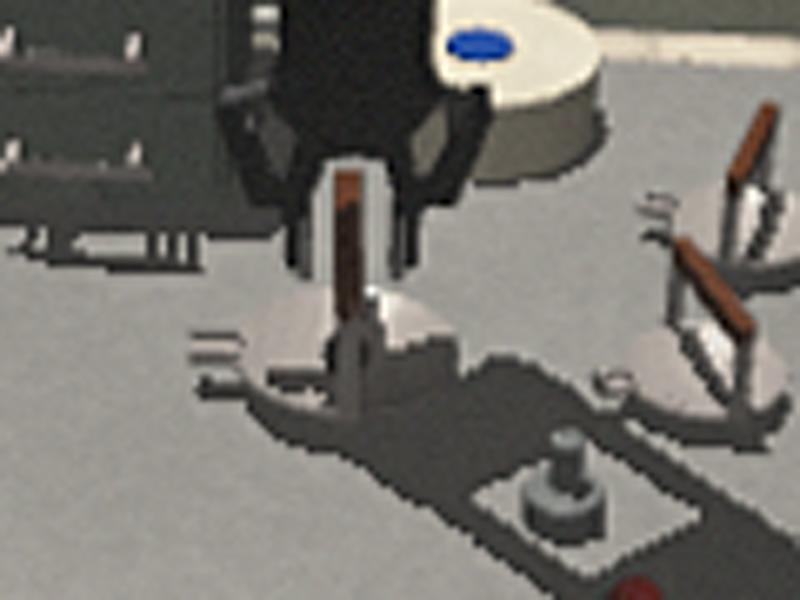

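The bar at (348,240) sits centrally between the open pads. Closing in two steps.

```bash
Z='[0,0,0,0,0,0, 0,0,0,0,0,0, 0,0,0,0,0,0, 0,0,0,0,0,0, 0,0,0,0,0,0, 0,0,0,0,0,0, 0,0,0,0,0,0, 0,0,0,0,0,0, 0,0,0,0,0,0, 0,0,0,0,0,0]'; python3 -m crank '[0,0,0,0,0,0, 0,0,0,0,0,0, 0,0,0,0,0,0, 0,0,0,0,0,0, 0,0,0,0,0,0, 0,0,0,0,0,0, 0,0,0,0,0,0, 0,0,0,0,0,0, 0,0,0,0,0,0, 0,0,0,0,0,0]' 2 30 && python3 -m crank '[0,0,0,0,0,0, 0,0,0,0,0,0, 0,0,0,0,0,0, 0,0,0,0,0,0, 0,0,0,0,0,0, 0,0,0,0,0,0, 0,0,0,0,0,0, 0,0,0,0,0,0, 0,0,0,0,0,0, 0,0,0,0,0,0]' 0.8 50
python3 - <<'E'
from h import *
delta(env.state()['tool_pos'],tool(94.3,0))
E
```

```text
time_s: 16.8
tool_pos: [480.7, -371.6, 71.2]
tcp_rot: [-2.131, -2.305, -0.002]
contact_force: [0.7, -0.0, -0.5]
finger_gap: 19.9
time_s: 17.8
tool_pos: [480.7, -371.5, 71.2]
tcp_rot: [-2.131, -2.305, -0.002]
contact_force: [0.8, -0.7, -0.9]
finger_gap: 13.2
t 17.8 tcp [ 480.7 -371.5   71.2] F [ 0.8 -0.7 -0.9] gap 13.2 q [-0.85  0.44  1.63  0.    1.08 -0.93]
delta cm [0. 0. 0.] rad [-0.001 -0.003  0.003]
```

```bash
python3 -m crank '[0,0,-0.05,0,0,0, 0,0,-0.3,0,0,0, 0,0,-0.8,0,0,0, 0,0,-1.6,0,0,0, 0,0,-2.5,0,0,0, 0,0,-3.4,0,0,0, 0,0,-4.2,0,0,0, 0,0,-4.7,0,0,0, 0,0,-4.95,0,0,0, 0,0,-5,0,0,0]' && python3 -m crank '[0,0,-0.05,0,0,0, 0,0,-0.3,0,0,0, 0,0,-0.8,0,0,0, 0,0,-1.6,0,0,0, 0,0,-2.5,0,0,0, 0,0,-3.4,0,0,0, 0,0,-4.2,0,0,0, 0,0,-4.7,0,0,0, 0,0,-4.95,0,0,0, 0,0,-5,0,0,0]' && cat > fin.py <<'E'
from h import *
import sys
a=np.radians(82.5);d=-np.array([np.cos(a),np.sin(a),0])
h=float(sys.argv[1])  # dish underside height
# dish centre relative to tcp ~ (0,0) ; handle held with tcp 71.2 when underside at 0
C=np.array([519,59.5,0])+(122.5+30+80)*d
delta(C+[0,0,71.2+h],tool(94.3+78.2,0))
E
python3 fin.py 100
python3 - <<'E'
from h import *
b=cam('side')
cv2.imwrite('pics/lift.png',cv2.resize(b['img'][100:230,240:400,::-1],(738,600),interpolation=cv2.INTER_CUBIC))
q=cloud(b).reshape(-1,3)
k=q[(np.hypot(q[:,0]-481,q[:,1]+372)<75)&(q[:,2]>180)&(q[:,2]<203)]
r=q[(np.hypot(q[:,0]-481,q[:,1]+372)<64)&(q[:,2]>112)&(q[:,2]<132)]
A=np.c_[r[:,:2]-[481,-372],np.ones(len(r))];print(len(r),np.percentile(r,[2,98],axis=0).round(0))
E
```

```text
time_s: 18.8
tool_pos: [480.8, -371.8, 121.6]
tcp_rot: [-2.131, -2.305, -0.002]
contact_force: [-0.3, -0.0, -3.2]
finger_gap: 13.0
time_s: 19.8
tool_pos: [480.9, -372.0, 171.9]
tcp_rot: [-2.131, -2.305, -0.002]
contact_force: [0.2, -0.8, -1.4]
finger_gap: 13.0
t 19.8 tcp [ 480.9 -372.   171.9] F [ 0.2 -0.8 -1.4] gap 13.0 q [-0.85  0.31  1.57  0.    1.26 -0.93]
delta cm [19.97  2.34  0.11] rad [ 1.000e-03 -2.000e-03 -1.361e+00]
460 [[ 429. -427.  113.]
 [ 540. -317.  130.]]
```

View pics/lift.png

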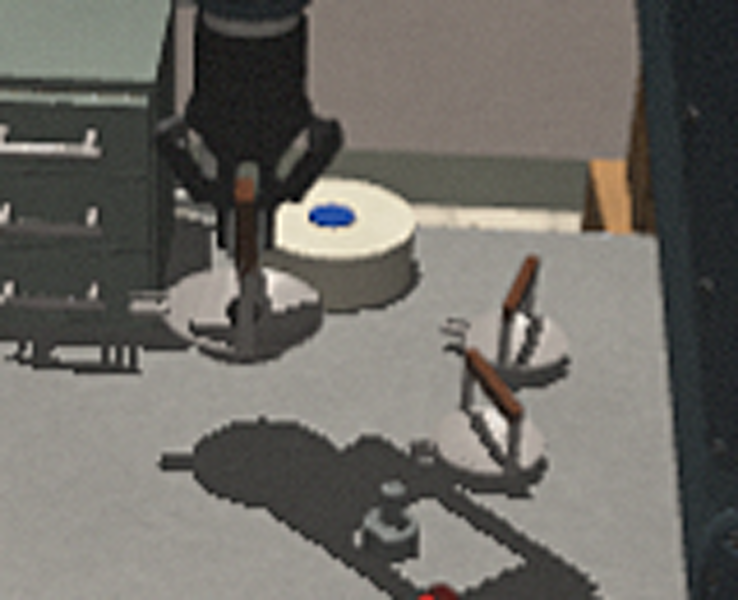

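Level, lifted clear, with the ball in the middle at (245,310). Swinging round in four smooth calls.

```bash
python3 -m crank '[0.05,0,0,0,0,-0.003, 0.3,0.03,0,0,0,-0.02, 0.8,0.1,0,0,0,-0.055, 1.6,0.2,0,0,0,-0.11, 2.5,0.3,0,0,0,-0.17, 3.4,0.4,0,0,0,-0.23, 4.2,0.5,0,0,0,-0.285, 4.7,0.55,0,0,0,-0.32, 4.95,0.58,0,0,0,-0.337, 5,0.58,0,0,0,-0.34]' && python3 -m crank '[0.05,0.02,0,0,0,-0.003, 0.27,0.13,0,0,0,-0.02, 0.72,0.35,0,0,0,-0.055, 1.45,0.7,0,0,0,-0.11, 2.26,1.1,0,0,0,-0.17, 3.07,1.5,0,0,0,-0.23, 3.8,1.86,0,0,0,-0.285, 4.25,2.08,0,0,0,-0.32, 4.47,2.19,0,0,0,-0.337, 4.52,2.21,0,0,0,-0.34]' && python3 -m crank '[0.04,0.04,0,0,0,-0.003, 0.21,0.22,0,0,0,-0.02, 0.56,0.58,0,0,0,-0.055, 1.13,1.15,0,0,0,-0.11, 1.76,1.8,0,0,0,-0.17, 2.39,2.45,0,0,0,-0.23, 2.96,3.02,0,0,0,-0.285, 3.31,3.38,0,0,0,-0.32, 3.48,3.56,0,0,0,-0.337, 3.52,3.6,0,0,0,-0.34]' && python3 fin.py 100
```

```text
time_s: 20.85
tool_pos: [482.7, -321.3, 171.7]
tcp_rot: [-1.71, -2.633, -0.003]
contact_force: [-1.0, -0.2, -1.9]
finger_gap: 13.5
time_s: 21.85
tool_pos: [484.6, -270.8, 171.9]
tcp_rot: [-1.239, -2.885, -0.003]
contact_force: [0.4, -0.2, -2.1]
finger_gap: 12.6
time_s: 22.85
tool_pos: [486.5, -220.3, 172.1]
tcp_rot: [-0.732, -3.054, -0.003]
contact_force: [0.2, 0.4, -1.7]
finger_gap: 13.4
t 22.85 tcp [ 486.5 -220.3  172.1] F [ 0.2  0.4 -1.7] gap 13.4 q [-0.65  0.15  1.77  0.    1.23 -1.75]
delta cm [2.04 4.49 0.1 ] rad [ 0.002 -0.001 -0.339]
```

```bash
python3 -m crank '[0.02,0.05,0,0,0,-0.003, 0.12,0.27,0,0,0,-0.02, 0.33,0.72,0,0,0,-0.055, 0.65,1.44,0,0,0,-0.11, 1.02,2.25,0,0,0,-0.17, 1.39,3.05,0,0,0,-0.23, 1.71,3.77,0,0,0,-0.285, 1.92,4.22,0,0,0,-0.32, 2.02,4.45,0,0,0,-0.336, 2.04,4.49,0,0,0,-0.339]' && cat > meas.py <<'E'
from h import *
import sys
U=float(sys.argv[1]);s=env.state();P=s['tool_pos']
a=cam('top');b=cam('side')
if len(sys.argv)>2: cv2.imwrite('pics/'+sys.argv[2],np.vstack([cv2.resize(x,(640,300),interpolation=cv2.INTER_CUBIC) for x in(a['img'][160:280,180:436,::-1],b['img'][170:320,180:500,::-1])]))
for n,c in(('top',a),('side',b)):
    q=cloud(c).reshape(-1,3);r=q-[P[0],P[1],0]
    rho=np.hypot(r[:,0],r[:,1])
    lip=q[(rho>62)&(rho<95)&(q[:,2]>U+14)&(q[:,2]<U+36)&(q[:,1]>P[1])&(abs(r[:,0])<35)]
    if len(lip)>3: 
        print(n,'lip med',np.median(lip,0).round(1),'reach',np.percentile(np.hypot(*(lip-P)[:,:2].T),98).round(1),'n',len(lip),'ymax',lip[:,1].max().round(1))
    h=q[(rho<75)&(q[:,2]>U+82)&(q[:,2]<U+104)&(rho>25)]
    if len(h)>5: print(n,'handle',cv2.minAreaRect(h[:,:2].astype(np.float32)),'z98',np.percentile(h[:,2],98).round(1))
    d=q[(rho<60)&(q[:,2]>U+8)&(q[:,2]<U+32)]
    if len(d)>20: print(n,'dish enc circle',[np.round(v,1) for v in cv2.minEnclosingCircle(d[:,:2].astype(np.float32))])
    hsv=cv2.cvtColor(c['img'],cv2.COLOR_RGB2HSV).reshape(-1,3)
    k=(rho<50)&(q[:,2]>U+8)&(q[:,2]<U+45)&(hsv[:,2]<45)
    if k.sum(): print(n,'ball dark',np.median(q[k],0).round(1),k.sum())
E
python3 meas.py 100 sw.png; python3 fin.py 50
```

```text
time_s: 23.85
tool_pos: [488.7, -170.8, 172.2]
tcp_rot: [-0.205, -3.134, -0.004]
contact_force: [0.4, 0.1, -1.9]
finger_gap: 13.2
top lip med [499.3 -99.7 125.7] reach 79.5 n 57 ymax -91.5
top handle ((446.6191711425781, -165.60662841796875), (13.57335376739502, 33.70914077758789), 82.73697662353516) z98 202.7
top dish enc circle [array([ 487.4, -169.4]), np.float64(58.6)]
top ball dark [ 480.5 -162.6  120.8] 10
side lip med [500.5 -98.5 127. ] reach 81.2 n 43 ymax -89.4
side handle ((490.50244140625, -169.1514892578125), (19.358274459838867, 119.17974853515625), 79.8924331665039) z98 202.3
side dish enc circle [array([ 488.3, -171. ]), np.float64(59.9)]
side ball dark [ 490.5 -163.2  128. ] 42
t 23.95 tcp [ 488.7 -171.2  172.2] F [ 0.7  0.3 -2.4] gap 13.5 q [-0.57  0.12  1.81  0.    1.22 -2.01]
delta cm [0.   0.01 5.1 ] rad [ 0.002 -0.001 -0.001]
```

View pics/sw.png

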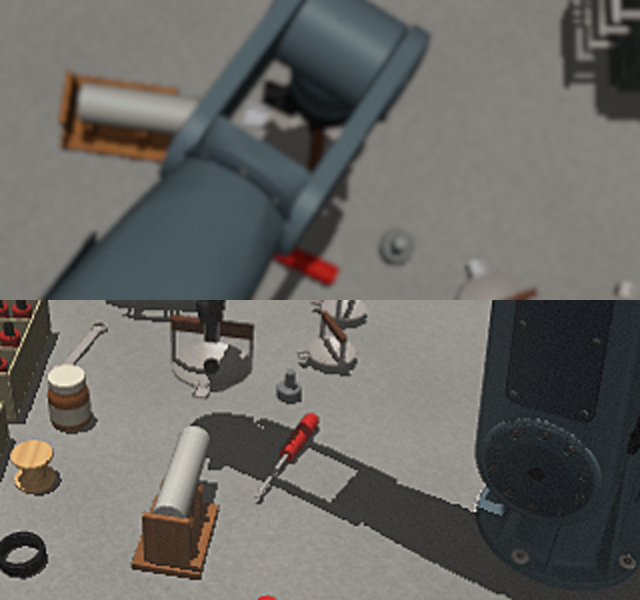

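The dish is turned with its lip at (255,116) in the top crop, facing the mouth. In the side crop the ball is near the middle at (211,367). The lip heads about 81–82.5°, against 82.5° for the barrel axis. Lowering to the mouth's height.

```bash
python3 -m crank '[0,0,0.05,0,0,0, 0,0,0.3,0,0,0, 0,0,0.8,0,0,0, 0,0,1.6,0,0,0, 0,0,2.5,0,0,0, 0,0,3.4,0,0,0, 0,0,4.2,0,0,0, 0,0,4.7,0,0,0, 0,0,4.95,0,0,0, 0,0,5,0,0,0]' && python3 meas.py 51 fin.png; python3 chk.py c2.png; python3 fin.py 50.5
```

```text
time_s: 24.95
tool_pos: [488.6, -171.0, 121.9]
tcp_rot: [-0.207, -3.134, -0.004]
contact_force: [0.1, -0.2, -1.8]
finger_gap: 13.4
top lip med [ 501.  -102.8   76. ] reach 79.0 n 38 ymax -94.3
top handle ((449.7134094238281, -166.2009735107422), (13.64721965789795, 29.402677536010742), 86.74500274658203) z98 152.8
top dish enc circle [array([ 487.7, -169.8]), np.float64(58.8)]
top ball dark [ 480.7 -162.5   64.9] 5
side lip med [500.3 -98.9  77.1] reach 81.4 n 42 ymax -90.7
side handle ((489.9657897949219, -170.33731079101562), (19.30779266357422, 117.5528793334961), 82.1550521850586) z98 152.5
side dish enc circle [array([ 489.2, -171.5]), np.float64(59.7)]
side ball dark [ 490.2 -163.8   77.5] 37
top -80 85 s [-57.7 -48.8] l [-24.4  24.6] z [58.6 99.3]
top -42 215 s [-36.8  -0.2] l [-23.3  21.9] z [ 66.6 100.3]
top 40 274 s [40.6 89.1] l [-21.5  20.4] z [ 78.2 101. ]
top 90 56 s [ 90.2 159.5] l [-10.   19.3] z [ 72.5 101.3]
side -80 260 s [-60.7 -50.1] l [-23.8  24.8] z [57.1 94.6]
side -42 241 s [-39.  -1.] l [-20.7  19.7] z [79.7 97.9]
side 40 207 s [40.4 89. ] l [-20.1  20.5] z [78.4 98.2]
side 90 144 s [ 90.7 159.3] l [-19.7  19.5] z [75.8 98.2]
t 25.15 tcp [ 488.9 -171.3  122.6] F [ 1.   1.1 -1.6] gap 12.9 q [-0.57  0.18  1.84  0.    1.12 -2.01]
delta cm [0.03 0.02 0.09] rad [ 0.002 -0.    -0.001]
```

View pics/fin.png

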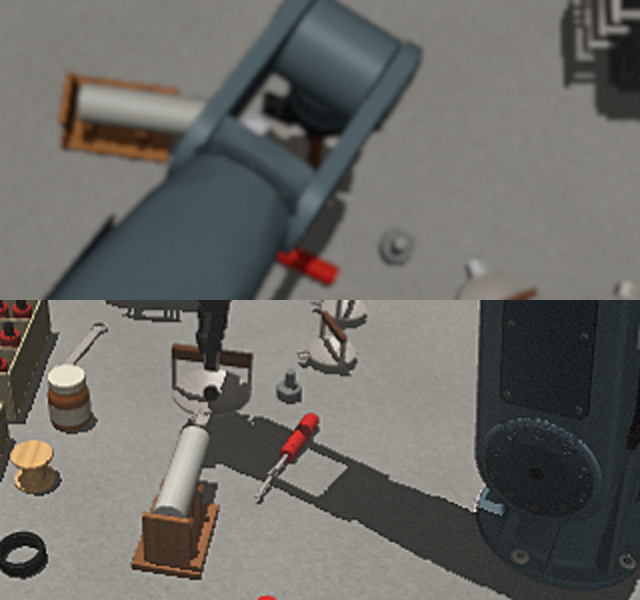

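The lip at about (200,418) faces the mouth, the ball (211,392) is in the middle, and the barrel is unmoved in the cradle. One settling call, then I hand in.

```bash
python3 -m crank '[0,0,0,0,0,0, 0,0,0,0,0,0, 0,0,0,0,0,0, 0,0,0,0,0,0, 0,0,0,0,0,0, 0,0,0,0,0,0, 0,0,0,0,0,0, 0,0,0,0,0,0, 0,0,0,0,0,0, 0,0,0,0,0,0]' && python3 -c "
from h import *
s=env.state();print(s['joint_velocities'].round(3),s['contact_force'].round(1))
print(env.sign_off())"
```

```text
time_s: 26.15
tool_pos: [489.0, -171.3, 122.7]
tcp_rot: [0.207, 3.135, 0.003]
contact_force: [-0.3, -0.1, -1.8]
finger_gap: 12.8
[-0.001 -0.002  0.     0.001  0.001  0.   ] [-0.3 -0.1 -1.8]
the job is handed in; nothing more can be done
None
```

I laid the barrel in the cradle and let go of it. I then lifted the dish clear, swung it about 78° and handed the job in at about 26 s, still holding the dish.

**Barrel:** The last check had its foot at cradle x ≈ -38 mm. The mouth was at about 123 mm and its axis centred over the V within about 1 mm.

**Dish:** It is level and still, with its lip about 30 mm short of the mouth. The cameras put the lip at 76–77 mm high, against about 75–77 mm for the mouth's axis.

**Ball:** It is seen in the middle of the dish. The dark patch reads about 8 mm off towards the side camera, which fits seeing only the ball's near face.

**Not settled:** The two cameras disagreed by up to about 4 mm and a few degrees on the lip and handle, and the arm partly hid the top view. The readings put the lip's heading at about 79–82.5°, against 82.5° for the barrel axis. The final view shows the jar standing. It takes in only the tip of the bottle's cap, which had not moved since it was last seen standing.

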